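# Ready the circle cutter's swing arm over its pivot pin

## Robot

A 6-joint arm with a two-finger parallel gripper is mounted at the origin on a cart in front of the work surface, level with it; the furniture and walls round the work are solid. World frame = base frame: x ahead of the robot, y to its left, z up, the work surface at z = 0. Lengths are in m, angles in degrees, forces in N, time in s.
With the tool pointing down it reaches from about 0.4 to 0.925 m from the base axis. Payload 12.5 kg.
Tool frame: the origin (TCP) lies midway between the tips of the shut fingers; the grasp point (between the pads) lies behind it (arm.hold_point_z is the z of the grasp point in the tool frame, in m); z points along the fingers, y is the line along which they close (so a half turn about z gives the same grasp; the last joint's range is limited). The gripper opens to 95 mm and grips with 3 to 60 N. Pads are 20 mm wide; open, the fingers measure 119 mm over their backs; the gripper's body (75 mm by 180 mm) begins 59 mm behind the grasp point.
Start: joints at [65.168, 28.126, 89.318, -0, 62.55, -6.05], TCP at [0.201, 0.592, 0.215] pointing down, gripper open.
Joint ranges: [-177.58, 177.58], [-47.91, 125.51], [2.72, 160], [-65.01, 245.01], [3.68, 167.84], [-153.87, 153.87]. Speed limits (degrees/s): [127.2, 127.2, 159.86, 180, 180, 180].

## Interface

Orientations are given as [roll, pitch, yaw] about the fixed x, y, z axes, in that order (R = Rz(yaw) Ry(pitch) Rx(roll)).
In Python, from workcell import arm, eyes gives the robot as it stands. Calls block until the motion is done:
- arm.reach(position, orientation): joint-space move of the TCP to a pose.
- arm.move_l(position, vel=0.15, frame=None, force_limit=None): straight line of the TCP; frame=None keeps the orientation; vel is the mean speed in m/s. With force_limit (N) it stops when the force on the tool has changed by that much, and returns True; else False.
- arm.set_joints(angles): joint-space move.
- arm.gripper_to(opening, grasp_force=None): finger opening in m; grasp_force is the grip in N (None keeps the last); returns when the fingers have stopped.
- arm.wait(seconds).
- arm.solve_ik(position, orientation): joint angles nearest the present ones, or None.
- arm.get_state(): the state.
- eyes.capture(name): name is "scene" or "top"; returns the picture (384x512x3 uint8, red, green, blue); there is no depth.
- eyes.calibration(name): a dict with "fx", "fy", "cx", "cy" (pixels), "view" (4x4, takes a point from world to camera coordinates). Camera axes: x right, y up, looking along -z (the intrinsics and any distortion apply to the point x, -y, -z); pixel columns grow to the right and rows downward; lengths in m; the calibration is good to about 2 mm. A picture is of the moment at which its call begins. calibration takes no time and is no camera call.
A pose or a line that the arm cannot do raises arm.MotionError and nothing moves.
- arm.hand_in(): hands the job in; it is judged then, once.
The state is a dict: "time": time; "joint_positions": joint angles; "joint_vel": joint speeds; "joint_torque": joint torques, N m; "eef_pos": TCP position; "eef_rot": TCP orientation; "force": force on the tool from outside, world axes, zero at the start; "wrist_torque": the same for the moment, N m; "opening": finger opening in m; "grasp_force": force on a finger pad.
Only numpy, scipy, OpenCV 4.12 (cv2) and the standard library are available. Lean on these libraries where they do the work, as an engineer would, in place of code of your own. Each camera call takes 0.05 s, during which the arm holds its last target. There are 200 camera calls.

## Task

We are putting the glass circle cutter together. Lift the loose red cap off the pivot pin of the round blue base and stand it in the empty bore of the wooden bench block, then pick up the swing arm by its balance point (the cutting head makes one end heavy), carry it level, and finish still holding it, level and still, with its eye straight above the pin and about three centimetres clear of the tip, so that I can put a drop of oil on the pin before it goes on. Do not disturb the oil bottle, the tub of nails or the pencil cutter lying near by.

Things in the scene. Friction and masses are not known exactly. Their poses are not given: they have to be found in the camera images.
- pivot_base: base of the circle cutter, fixed: a round blue cast disc, 110 mm across and about 17 mm thick at the middle, rising to a steel shoulder (30 mm across, top 30 mm above the worktop). A bare steel pin, 10 mm thick, stands on the shoulder, its tip 63 mm above the worktop. Origin on the worktop under the pin, z up along the pin
- pin_tip (a point): centre of the tip of the pivot pin, 63 mm above the worktop
- pin_cap: loose red plastic cap, 24 mm in diameter, 44 mm tall, 30 g, closed at the top, open below; its 13 mm bore, 37 mm deep, sits loosely over the pin. It stands on the base's shoulder, underside 30 mm above the worktop, and must rise 33 mm to come off the pin; grip it near its top. Origin at the centre of its open underside, z up
- bench_block: hardwood bench block, fixed, 56 mm (its x) by 132 mm (its y) by 30 mm high, with three round bores 28 mm wide and 12 mm deep in a row along its y, 42 mm apart. The middle bore and the one at +y hold spare brass grinder heads that stand 9 mm above the block; the one at -y is empty. Origin at the centre of its underside
- empty_bore (a point): centre of the floor of the empty bore, 18 mm above the worktop and 12 mm below the top of the block; 42 mm from the block's origin along its -y
- swing_arm: the cutter's swing arm, 0.45 to 0.67 kg: a level metal bar 12 mm wide, 10 mm high, middle line 28 mm above its feet, with an eye at one end and a heavy cutting head at the other; it lies on their feet. Origin at foot level under the middle of the bar, x along the bar to the head, z up. It balances at x = +40 mm (130 mm from the eye's axis, 33 mm short of the head): grip across the bar there
- eye (a point): centre of the underside of the swing arm's steel eye, on the axis of its upright 14 mm through hole; the eye is 31 mm across and 34 mm high, at x = -90 mm of the arm
- head_foot (a point): centre of the underside of the white foot under the swing arm's grey cutting head, at x = +90 mm of the arm. The head is 34 mm long along the bar, 36 mm wide, 58 mm high with the brass thumb screw on top; a brass wheel turret stands 8 mm out from its far end
- oil_dropper: small oil bottle with a red spout, 29 mm across and 90 mm tall, loose; leave it alone. Origin at the centre of its underside
- pin_tub: clear round tub of nails, 52 mm across and 26 mm tall, loose, on the thin (3 mm) glass panel at the left; leave it alone. Origin at the centre of its underside
- glass_cutter: dark pencil-shaped glass cutter, 13 mm thick and 141 mm long, lying along its y near the front edge, loose; leave it alone. Origin at the middle of its underside

How it is judged (in metres and radians):
On the way, in this order (a step that is already met when the one before it is completed fails the run):
1. the cap is lifted clear of the pin (z of pin_cap in the frame of pivot_base above 0.064 m), for 0.1 s.
2. the cap stands upright on the floor of the empty bore, let go (horizontal distance between pin_cap and empty_bore below 0.005 m and z of pin_cap in the frame of bench_block below 0.022 m and angle between pin_cap's own z axis and vertical below 0.12 rad and contact force between the fingers and pin_cap below 0.1 N), for 0.2 s.
3. the swing arm is lifted clear of the worktop, level, held within 18 mm of its balance point (height (world z) of swing_arm above 0.03 m and angle between swing_arm's own z axis and vertical below 0.1 rad and x of the grasp point in the frame of swing_arm between 0.022 and 0.058 m and contact force between the fingers and swing_arm above 2 N), for 0.2 s.
At the end, for the whole second after the job is handed in: The swing arm is held still by the fingers, within 18 mm of its balance point, level within 4 degrees, touching nothing else; its eye is within 8 mm of the pin's axis and 15 to 50 mm above its tip. The cap stands upright in the empty bore (within 5 mm of its centre and 4 mm of its floor), let go (all of step 2 and horizontal distance between eye and pin_tip below 0.008 m and z of eye in the frame of pin_tip between 0.015 and 0.05 m and angle between swing_arm's own z axis and vertical below 0.07 rad and linear speed of swing_arm below 0.02 m/s and angular speed of swing_arm below 0.1 rad/s and x of the grasp point in the frame of swing_arm between 0.022 and 0.058 m and contact force between the fingers and swing_arm above 2 N and contact force between swing_arm and pivot_base below 0.1 N and contact force between swing_arm and bench_block below 0.1 N and contact force between swing_arm and pin_cap below 0.1 N and contact force between swing_arm and oil_dropper below 0.1 N); the arm keeps its last pose, push and grip.
It fails at once if the swing arm is tipped more than 15 degrees (angle between swing_arm's own z axis and vertical above 0.26 rad).
It fails at once if the oil bottle, the tub of nails or the pencil cutter is moved more than 15 mm (distance of any of oil_dropper, pin_tub, glass_cutter from where it was at the start of the episode above 0.015 m).
It also fails if it takes over 51 s, if anything falls off the work surface, if the arm or the gripper's body presses on something with over 40 N, if the wrist force passes 120 N, or if a joint passes its speed limit or range.

## Working session

There is one attempt and no reset: what is moved stays moved. The work goes in short steps, each a Python script; the robot and the scene stay as the last script left them, time stands still between calls to the robot, and variables do not carry over. Pictures are saved under pics/ and viewed, at most 10 in all, crops included, and the job is handed in when it is done.

```bash
mkdir -p pics; ls
python3 - <<'E'
from workcell import arm, eyes
import cv2, numpy as np
np.set_printoptions(precision=4,suppress=True)
for n in("scene","top"):
    im=eyes.capture(n); cv2.imwrite(f"pics/{n}0.png",im[:,:,::-1]); c=eyes.calibration(n); print(n,c)
    V=np.array(c["view"]); print("campos",-V[:3,:3].T@V[:3,3])
s=arm.get_state();print(s["time"],s["eef_rot"],s["opening"],arm.hold_point_z)
E
```

```text
pics
scene {'fx': 424.72908304507814, 'fy': 424.72908304507814, 'cx': 253.20403635816714, 'cy': 193.28951370173928, 'view': array([[ 0.7822, -0.6228, -0.0181, -0.3678],
       [ 0.3741,  0.4462,  0.813 , -0.2969],
       [-0.4982, -0.6427,  0.582 , -0.9149],
       [ 0.    ,  0.    ,  0.    ,  1.    ]])}
campos [-0.0571 -0.6846  0.7672]
top {'fx': 419.2872808195808, 'fy': 419.2872808195808, 'cx': 256.25998950567174, 'cy': 195.40633646780768, 'view': array([[-0.0092, -1.    , -0.0008,  0.0466],
       [ 0.9899, -0.0093,  0.1417, -0.5246],
       [-0.1417,  0.0005,  0.9899, -1.4484],
       [ 0.    ,  0.    ,  0.    ,  1.    ]])}
campos [0.3145 0.0424 1.5081]
0.1 [-179.9398   -0.0064  161.2191] 0.09538188495126904 -0.0188
```

View pics/scene0.png

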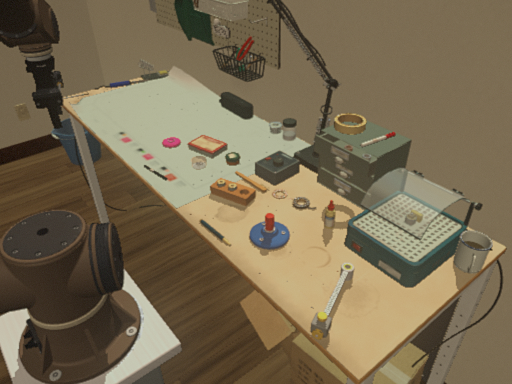

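View pics/top0.png

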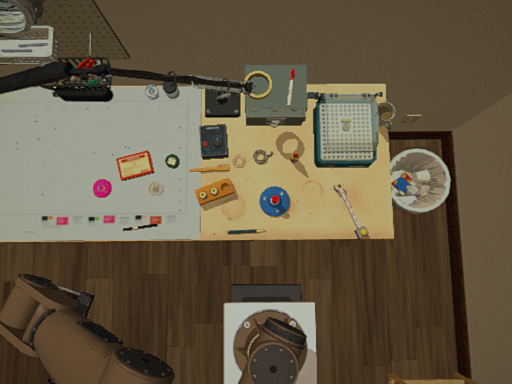

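The scene view shows the base with its red cap at (270,225), the block at (233,190), the swing arm from its eye (347,267) to its head (321,322), and the oil bottle at (330,215). In the top view the base is at (275,201), the block at (215,193) with its empty bore near (224,186), and the arm runs from (339,188) to (361,231). I'll zoom in next.

Run:
```python
import cv2
a=cv2.imread("pics/top0.png")[140:245,190:390]; cv2.imwrite("pics/topc.png",cv2.resize(a,None,fx=4,fy=4,interpolation=cv2.INTER_CUBIC))
a=cv2.imread("pics/scene0.png")[170:340,200:365]; cv2.imwrite("pics/scenec.png",cv2.resize(a,None,fx=3.5,fy=3.5,interpolation=cv2.INTER_CUBIC))
```

```text
(no output)
```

View pics/topc.png

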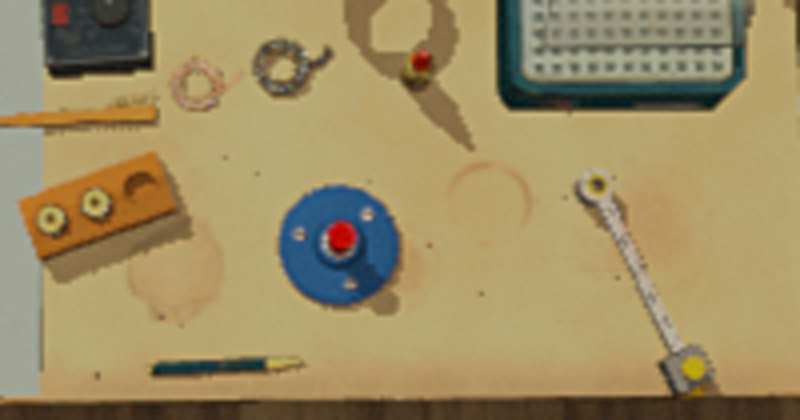

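View pics/scenec.png

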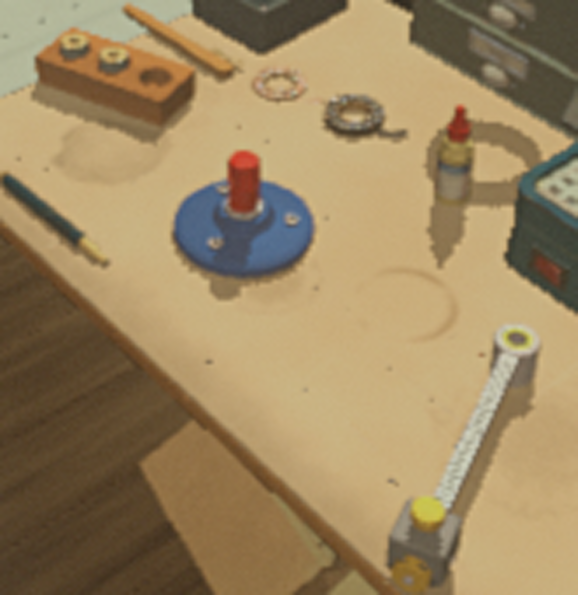

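The crops show the cap at top crop (341,237) and scene crop (243,160), and the empty bore at (142,187) and (157,76). The eye is at (597,185) and (517,338), and the thumb screw at (694,369) and (428,510). Next I measure these with colour masks, plane rays and triangulation.

```bash
cat > h.py <<'E'
import cv2, numpy as np
from workcell import arm, eyes
np.set_printoptions(precision=4,suppress=True)
C={n:eyes.calibration(n) for n in("scene","top")}
def ray(n,p):
    c=C[n];V=np.array(c["view"]);R=V[:3,:3]
    d=np.array([(p[0]-c["cx"])/c["fx"],-(p[1]-c["cy"])/c["fy"],-1.]);d=R.T@d
    return -R.T@V[:3,3],d/np.linalg.norm(d)
def plane(n,p,z):
    o,d=ray(n,p);return o+d*(z-o[2])/d[2]
def tri(ps,pt):
    A=np.zeros((3,3));b=np.zeros(3);L=[]
    for n,p in(("scene",ps),("top",pt)):
        o,d=ray(n,p);M=np.eye(3)-np.outer(d,d);A+=M;b+=M@o;L.append((o,d))
    X=np.linalg.solve(A,b)
    return X,max(np.linalg.norm(np.cross(X-o,d)) for o,d in L)
def proj(n,X):
    c=C[n];q=np.array(c["view"])[:3]@np.append(X,1)
    return np.array([c["cx"]+c["fx"]*q[0]/-q[2],c["cy"]-c["fy"]*q[1]/-q[2]])
def blobs(im,hsv_lo,hsv_hi,box,minA=4):
    """box x0,y0,x1,y1 -> list of (area, centroid, bbox) sorted by area"""
    x0,y0,x1,y1=box;h=cv2.cvtColor(im[y0:y1,x0:x1],cv2.COLOR_RGB2HSV)
    m=cv2.inRange(h,hsv_lo,hsv_hi)
    if hsv_lo[0]==0 and hsv_hi[0]<=8: m|=cv2.inRange(h,(172,)+hsv_lo[1:],(180,)+hsv_hi[1:])
    k,l,s,c=cv2.connectedComponentsWithStats(m)
    r=[(int(s[i,4]),c[i]+[x0,y0],s[i,:4]+[x0,y0,0,0],np.argwhere(l==i)[:,::-1]+[x0,y0]) for i in range(1,k) if s[i,4]>=minA]
    return sorted(r,key=lambda t:-t[0])
E
python3 - <<'E'
from h import *
I={n:cv2.imread(f"pics/{n}0.png")[:,:,::-1].copy() for n in C}
def show(t,n,*a):
    r=blobs(I[n],*a)
    print(t,n,[(b[0],b[1].round(2),b[2]) for b in r[:4]]);return r
show("cap","scene",(0,170,110),(8,255,255),(250,205,290,240))
show("cap","top",(0,170,110),(8,255,255),(262,188,290,215))
bs=show("base","scene",(100,120,40),(125,255,255),(240,210,300,255))
bt=show("base","top",(100,120,40),(125,255,255),(255,180,295,222))
ys=show("screw","scene",(20,120,120),(35,255,255),(305,300,345,345))
yt=show("screw","top",(20,120,120),(35,255,255),(350,220,375,242))
show("eyering","scene",(20,70,90),(35,255,255),(335,258,360,285))
show("eyering","top",(20,70,90),(35,255,255),(332,180,350,197))
up=lambda u,v,f,o:((np.array([u,v])+.5)/f-.5+o)
S=lambda u,v:up(u,v,3.5,[200,170]); T=lambda u,v:up(u,v,4,[190,140])
for t,a,b,z in [("captop",(243,160),(341,236),.074),("bore rim",(157,76),(142,187),.03),("head mid",(114,56),(96,203),.039),("head +y",(75,43),(51,219),.039),("eye",(517,338),(597,185),.034),("screw",(428,510),(694,369),.058)]:
    X,e=tri(S(*a),T(*b)); print(t,"tri",X,"err",e,"planes",plane("scene",S(*a),z)[:2],plane("top",T(*b),z)[:2])
for n,b in(("scene",bs[0]),("top",bt[0])):
    e=cv2.fitEllipse(cv2.convexHull(b[3].astype(np.float32))); print(n,e,plane(n,e[0],.013))
E
```

```text
cap scene [(115, array([269.2 , 220.92]), array([266, 213,   8,  17]))]
cap top [(36, array([274.83, 198.5 ]), array([272, 196,   7,   6]))]
base scene []
base top [(537, array([273.97, 201.19]), array([260, 187,  29,  29]))]
screw scene [(64, array([321.67, 315.77]), array([317, 312,  10,   9])), (29, array([317.48, 332.86]), array([313, 330,   9,   8]))]
screw top [(31, array([363.06, 231.58]), array([360, 229,   7,   6])), (6, array([363.83, 237.67]), array([362, 237,   4,   2]))]
eyering scene [(259, array([346.86, 265.92]), array([335, 258,  25,  24])), (35, array([347.46, 266.51]), array([344, 264,   8,   6]))]
eyering top [(173, array([339.5, 185.9]), array([332, 180,  18,  17]))]
captop tri [ 0.5078 -0.0223  0.0728] err 0.0004072872778735241 planes [ 0.5065 -0.0232] [ 0.508  -0.0224]
bore rim tri [0.5594 0.1526 0.0312] err 0.0001961154451379484 planes [0.5602 0.1541] [0.5597 0.1526]
head mid tri [0.5441 0.1931 0.0375] err 0.00048075511376368665 planes [0.5424 0.1915] [0.5443 0.1927]
head +y tri [0.5304 0.2329 0.0363] err 0.00028336051065795014 planes [0.528  0.2297] [0.5303 0.2325]
eye tri [ 0.5567 -0.2526  0.0345] err 0.00040909425929880035 planes [ 0.5567 -0.2521] [ 0.5571 -0.2529]
screw tri [ 0.3915 -0.3259  0.0574] err 6.109011874152315e-05 planes [ 0.3911 -0.3262] [ 0.3916 -0.3258]Traceback (most recent call last):
  File "<stdin>", line 18, in <module>
IndexError: list index out of range
```

Triangulated heights match the known ones within about 3 mm. The eye-to-screw distance is 181 mm against 180, and the bore spacing is 42–43 mm against 42. So I'll check IK for all poses, then fetch the cap.

```bash
cat >> h.py <<'E'
PIN=np.array([.5073,-.0226]); BORE=np.array([.5591,.1531]); EYE=np.array([.5567,-.2526]); BARYAW=np.degrees(np.arctan2(-.0733,-.1652))
H=.0188; BAL=EYE+.13*np.array([np.cos(np.radians(BARYAW)),np.sin(np.radians(BARYAW))])
def O(y): return [180,0,y]
def st():
    s=arm.get_state(); print("t",round(s["time"],2),"eef",s["eef_pos"],s["eef_rot"],"F",s["force"],"M",s["wrist_torque"],"op",s["opening"],"g",s["grasp_force"])
E
python3 - <<'E'
from h import *
for y in(110,-70): print("cap",y,arm.solve_ik([*PIN,.16],O(y)),arm.solve_ik([*BORE,.15],O(y)))
fy=-100
f=PIN+.13*np.array([np.cos(np.radians(fy)),np.sin(np.radians(fy))])
for k in(0,180):print("arm",BAL,BARYAW,arm.solve_ik([*BAL,.12],O(BARYAW+k)),arm.solve_ik([*BAL,.012],O(BARYAW+k)),arm.solve_ik([*f,.1],O(fy+k)))
E
```

```text
cap 110 [-10.0074  22.6646 109.1858   0.      48.1496 -30.0074] [  8.7864  28.647   99.8957  -0.      51.4573 -11.2136]
cap -70 [-10.0074  22.6646 109.1858  -0.      48.1496 149.9926] None
arm [ 0.4379 -0.3053] -156.07291852510798 None None None
arm [ 0.4379 -0.3053] -156.07291852510798 [-41.9791  27.7612 107.9031  -0.      44.3357  24.0938] [-41.9791  37.7862 111.9081  -0.      30.3057  24.0938] [-24.722   27.8292 112.474   -0.      39.6968 -14.722 ]
```

Run:
```python
from h import *
arm.gripper_to(.06)
arm.reach([*PIN,.13],O(110)); st()
print(arm.move_l([*PIN,.066-H],vel=.1,force_limit=15)); st()
arm.gripper_to(.015,8); st()
arm.move_l([*PIN,.066-H+.055],vel=.08); st()
for n in C: cv2.imwrite(f"pics/{n}1.png",eyes.capture(n)[:,:,::-1])
a=cv2.imread("pics/scene1.png")[130:270,190:350]; cv2.imwrite("pics/s1c.png",cv2.resize(a,None,fx=4,fy=4,interpolation=cv2.INTER_CUBIC))
```

```text
t 3.34 eef [ 0.5074 -0.022   0.1301] [179.9887   0.0016 110.0601] F [ 0.2776 -0.9541 -0.7738] M [-0.0197  0.0381  0.0007] op 0.0598952846293 g 0.0
False
t 4.32 eef [ 0.5075 -0.0226  0.0476] [179.9665   0.02   110.0043] F [ 0.5902  0.4091 -0.0925] M [-0.1017  0.0286  0.0209] op 0.05953988220787167 g 0.0
t 5.0 eef [ 0.5073 -0.0226  0.0472] [179.9967   0.0032 110.0028] F [-1.0609 -0.4262  1.4526] M [-0.1493  0.0656  0.0124] op 0.023436407015538018 g 7.99958341056481
t 5.84 eef [ 0.5071 -0.0226  0.1019] [-179.9764   -0.0141  109.9999] F [ 0.2643 -0.5534 -0.5835] M [-0.0972  0.0565 -0.0243] op 0.023334407151060967 g 7.998859479557723
```

View pics/s1c.png

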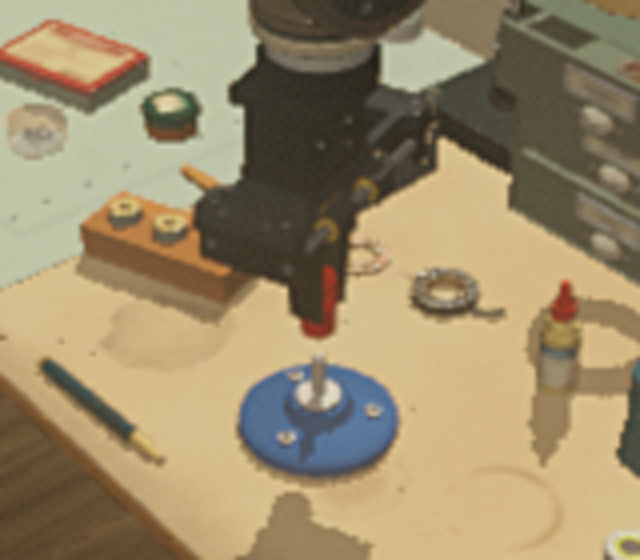

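The red cap is off the pin and hangs upright at crop (320,310). The bare pin tip is at crop (319,358). Next I check the pin position from this view and place the cap.

Run:
```python
from h import *
p=(np.array([319,359])+.5)/4-.5+[190,130]; print("pin tip px",p,"proj",proj("scene",[*PIN,.063]),plane("scene",p,.063))
q=(np.array([318,393])+.5)/4-.5+[190,130]; print("pin foot",plane("scene",q,.030))
arm.reach([*BORE,.09],O(110)); arm.move_l([*BORE,.055],vel=.08); st()
print(arm.move_l([*BORE,.0350],vel=.03,force_limit=6)); st()
for n in C: cv2.imwrite(f"pics/{n}2.png",eyes.capture(n)[:,:,::-1])
a=cv2.imread("pics/scene2.png")[130:230,190:300]; cv2.imwrite("pics/s2c.png",cv2.resize(a,None,fx=5,fy=5,interpolation=cv2.INTER_CUBIC))
```

```text
pin tip px [269.375 219.375] proj [269.1473 218.3908] [ 0.5051 -0.0261  0.063 ]
pin foot [ 0.5077 -0.0222  0.03  ]
t 7.29 eef [0.5592 0.1528 0.0549] [-179.981    -0.0038  109.9739] F [ 0.495  -0.2894 -0.1976] M [-0.0767 -0.0053 -0.0074] op 0.02338069638212256 g 7.998937082011253
True
t 7.95 eef [0.5589 0.1531 0.035 ] [-179.9638   -0.0071  110.007 ] F [ 0.0647 -0.4219  4.497 ] M [-0.0858  0.0933  0.019 ] op 0.023750294814803355 g 8.00022990675643
```

View pics/s2c.png

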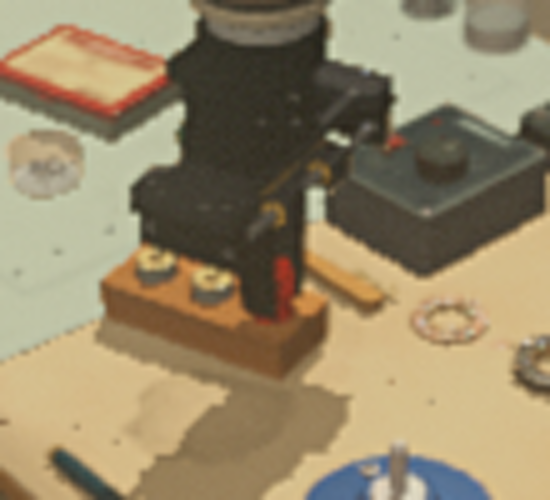

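The descent stopped at exactly floor height, and the cap sits down in the bore at crop (280,300). I release it, retreat and check its pose from both views.

Run:
```python
from h import *
arm.gripper_to(.045); arm.move_l([*BORE,.12],vel=.15)
arm.reach([*BAL,.14],O(BARYAW+180)); st()
I={n:eyes.capture(n) for n in C}
for n in C: cv2.imwrite(f"pics/{n}3.png",I[n][:,:,::-1])
a=cv2.imread("pics/scene3.png")[165:340,200:365]; cv2.imwrite("pics/s3c.png",cv2.resize(a,None,fx=3.4,fy=3.4,interpolation=cv2.INTER_CUBIC))
bs=blobs(I["scene"],(0,150,80),(8,255,255),(235,170,265,205)); bt=blobs(I["top"],(0,150,80),(8,255,255),(214,172,235,200))
print([(b[0],b[1],b[2]) for b in bs],[(b[0],b[1],b[2]) for b in bt])
print("top plane",plane("top",bt[0][1],.06)); b=bs[0][2]; print("scene side mid",plane("scene",bs[0][1],.045))
for n in C: print(n,"expect",proj(n,[*BORE,.062]),proj(n,[*BORE,.045]))
```

```text
t 11.12 eef [ 0.4383 -0.3047  0.1399] [-179.9907   -0.0003   24.0232] F [-0.7128  0.0263  0.1828] M [-0.0915  0.0956 -0.0356] op 0.044888755980092135 g 0.0
[(84, array([244.0595, 187.5   ]), array([241, 181,   7,  14]))] [(38, array([224.6842, 185.5526]), array([222, 182,   7,   8]))]
top plane [0.5577 0.1519 0.06  ]
scene side mid [0.5588 0.1536 0.045 ]
scene expect [244.0804 182.8112] [244.2551 187.5309]
top expect [224.304 185.065] [224.6705 185.8635]
```

View pics/s3c.png

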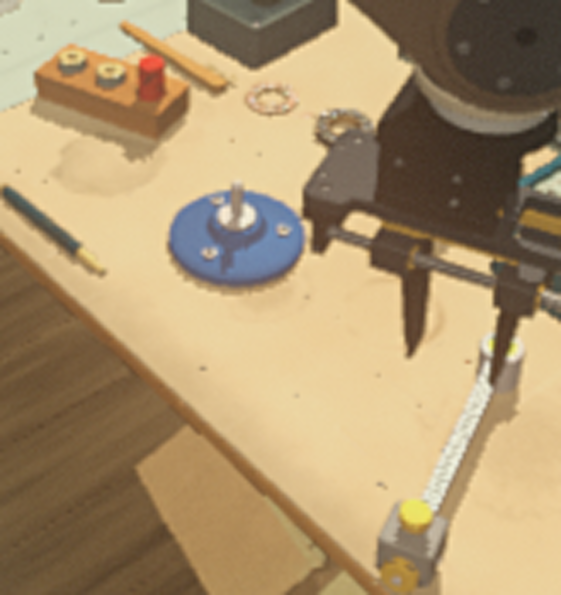

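The cap stands upright in the bore at crop (150,78), matching the expected pixels within about half a pixel. The gripper is aligned over the undisturbed arm. Next I grip and lift.

Run:
```python
from h import *
y=BARYAW+180
print(arm.move_l([*BAL,.0092],vel=.1,force_limit=15)); st()
arm.gripper_to(.005,45); st()
arm.move_l([*BAL,.0092+.045],vel=.04); arm.wait(.2); st()
arm.move_l([*BAL,.0092+.12],vel=.1); st()
fy=-100
f=PIN+.13*np.array([np.cos(np.radians(fy)),np.sin(np.radians(fy))])
arm.move_l([*f,.0092+.12],vel=.08,frame=O(fy+180)); arm.wait(.3); st()
for n in C: cv2.imwrite(f"pics/{n}4.png",eyes.capture(n)[:,:,::-1])
a=cv2.imread("pics/scene4.png")[130:330,220:380]; a=cv2.resize(a,None,fx=3,fy=3,interpolation=cv2.INTER_CUBIC)
b=cv2.imread("pics/top4.png")[150:270,250:350]; b=cv2.resize(b,None,fx=3,fy=3,interpolation=cv2.INTER_CUBIC)
c=np.zeros((600,780,3),np.uint8); c[:,:480]=a; c[:360,480:]=b; cv2.imwrite("pics/c4.png",c)
```

```text
False
t 12.68 eef [ 0.4381 -0.3055  0.0097] [179.956   -0.02    23.9305] F [ 0.0577 -0.0824  0.4962] M [-0.0618  0.0974  0.0162] op 0.04487743515337631 g 0.0
t 13.32 eef [ 0.438  -0.3055  0.0093] [179.9778  -0.0078  23.9264] F [-0.0518 -0.8952  1.0191] M [-0.1725  0.0792  0.0311] op 0.011459694479707004 g 44.99990522861481
t 14.79 eef [ 0.4378 -0.3053  0.054 ] [-179.9821    0.0086   23.9259] F [-0.7957  0.3372 -4.6911] M [-0.0851  0.201  -0.0182] op 0.011422984794625932 g 44.99856233596802
t 15.69 eef [ 0.4376 -0.3051  0.1287] [-179.9541    0.0201   23.9249] F [-0.0533 -0.5128 -5.5116] M [-0.0781  0.1635  0.0218] op 0.012115798945228533 g 44.99867141246796
t 18.16 eef [ 0.4847 -0.1507  0.1292] [179.9995  -0.0002  79.9869] F [-0.5521  0.7758 -5.2637] M [-0.0938  0.0523  0.0268] op 0.011428326375958853 g 44.998658895492554
```

View pics/c4.png

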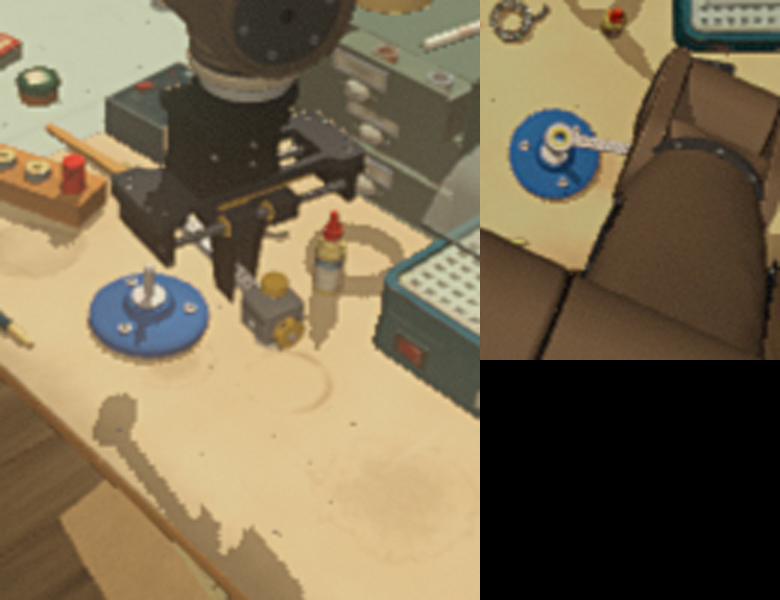

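The arm is held level, with its eye over the base in the top panel at (561,137) and its head at scene (272,305). The oil bottle is upright and clear. Next I lower it to the final height and measure the eye and screw.

Run:
```python
from h import *
pe=(np.array([561-480,137])+.5)/3-.5+[250,150]; print("eye@before",plane("top",pe,.154),"expected",PIN)
ps=(np.array([274,281])+.5)/3-.5+[220,130]; fy=np.radians(-100); u=np.array([np.cos(fy),np.sin(fy)])
print("screw px",ps,"exp",proj("scene",[*(PIN+.18*u),.12+.058]),"if head 5mm lower",proj("scene",[*(PIN+.18*u),.12+.053]))
f=PIN+.13*u
arm.move_l([*f,.0092+.093],vel=.04); arm.wait(.3); st()
I={n:eyes.capture(n) for n in C}
for n in C: cv2.imwrite(f"pics/{n}5.png",I[n][:,:,::-1])
b=cv2.imread("pics/top5.png")[183:218,255:305]; b=cv2.resize(b,None,fx=8,fy=8,interpolation=cv2.INTER_CUBIC)
a=cv2.imread("pics/scene5.png")[195:260,245:335]; a=cv2.resize(a,None,fx=4,fy=4,interpolation=cv2.INTER_CUBIC)
c=np.zeros((280,400+360,3),np.uint8); c[:,:400]=b; c[:260,400:]=a; cv2.imwrite("pics/c5.png",c)
print("exp eye top px",proj("top",[*PIN,.127]))
```

```text
eye@before [ 0.508  -0.0248  0.154 ] expected [ 0.5073 -0.0226]
screw px [311.     223.3333] exp [311.265  222.5032] if head 5mm lower [311.1236 224.2817]
t 19.38 eef [ 0.4848 -0.1506  0.1024] [179.9806   0.0047  80.0024] F [-0.5745 -0.6165 -5.5158] M [-0.0317  0.0847 -0.0005] op 0.01130307444265647 g 44.99869644641876
exp eye top px [275.6158 196.6927]
```

View pics/c5.png

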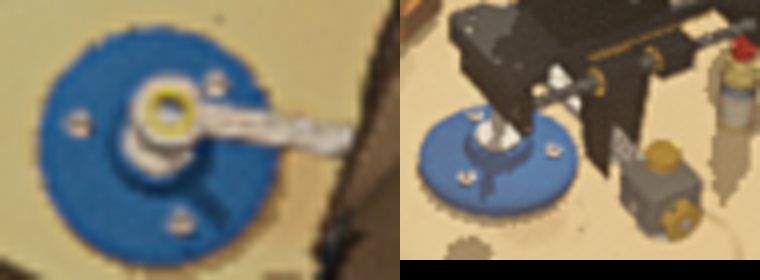

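The eye hole is at crop (170,110), which is pixel (275.8,196.3) against the expected (275.6,196.7), or about 1.5 mm off. I'll do one mask-based level check on the screw before handing in.

Run:
```python
from h import *
u=np.array([np.cos(np.radians(-100)),np.sin(np.radians(-100))]); d0=np.array([np.cos(np.radians(BARYAW)),np.sin(np.radians(BARYAW))])
for k,box,X in((0,(305,300,345,325),[*(EYE+.18*d0),.058]),(5,(295,222,325,242),[*(PIN+.18*u),.151])):
    I=cv2.imread(f"pics/scene{k}.png")[:,:,::-1].copy()
    b=blobs(I,(18,110,80),(35,255,255),box)
    print(k,[(t[0],t[1]-proj("scene",X),t[2]) for t in b[:2]], "px/5mm",proj("scene",np.array(X)-[0,0,.005])-proj("scene",X))
```

```text
0 [(81, array([-0.5261,  1.585 ]), array([317, 312,  10,  10])), (34, array([10.7419, -3.9553]), array([330, 305,   8,  13]))] px/5mm [-0.1861  1.5773]
5 [(71, array([-0.1882,  1.7147]), array([306, 230,  10,   9]))] px/5mm [-0.1367  1.7193]
```

Level is within about half a degree, so I'm handing in.

```bash
python3 -c "
from h import *
st(); print(arm.hand_in())"
```

```text
t 19.48 eef [ 0.4847 -0.1506  0.1023] [179.9918   0.0023  80.0013] F [-0.3259 -0.012  -4.9423] M [-0.1094  0.0657  0.0664] op 0.011187007512973586 g 44.99856412410736
the job is handed in; nothing more can be done
None
```

The job is handed in at about 19.5 s, with no verdict returned: the cap stands upright in the empty bore, and the swing arm is held level and still with its eye within about 1.5 mm of the pin's axis and 30 mm above its tip.

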